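# Set the loose bench timer to the half hour

### The job

The glue-up needs half an hour: turn the knob of the bench timer clockwise until its pointer stands at the half-hour mark, the long mark at the foot (lowest point) of its sloping dial. The timer is light and stands loose and its sprung knob is stiff to turn, so press the knob down firmly to its stop and keep pressing the timer onto the mat while you turn, taking a fresh grip as needed, so that it does not slide, twist round or tip. At the end leave it standing where and as it stood, let go, with the tape measure, wood off-cut, marker, roll of tape and screwdriver round it not pushed away.

Things in the scene. Friction and masses are not known exactly. Their poses are not given: they have to be found in the camera images.
- timer: Loose grey wedge-shaped bench timer, 132 mm deep and wide, 46 mm high in front, 102 mm at the back; about 0.27 kg; four small feet 40 mm either way from the middle (friction on the mat 0.56 to 0.84). Origin: middle of its underside; z up, x toward its high back, y to its left. The face slopes 25 degrees, so the dial's axis leans 25 degrees from vertical toward -x.
- dial_grip (a point): On the dial's axis, on top of its flat round skirt (78 mm across), moving with the dial: z = axis, out of the face; x = along the grip bar to the pointer end. On the skirt stands the bar, 66 mm long (x), 16 mm thick (y), 28 mm high (from this point up). Fingertips that close on the bar's flat sides can bear on the skirt and push it in. White line on the bar's pointer half.
- timer_dial (a joint): Dial angle, rad, growing clockwise as seen facing the dial. 0: pointer at the long mark at the top of the face; 1.571: long mark on the reader's right; 3.142: long half-hour mark at the foot. Short marks every 0.524. Stops at 0 and 5.8. Takes 0.45 N m, stays where left. With less than about 5 N on the knob the whole timer turns along; 14 to 22 N straight down holds it still.
- timer_front (a point): Middle of the lower front edge of the timer, at mat level, 66 mm in front of its origin.
- timer_back (a point): Middle of the lower back edge of the timer, at mat level, 66 mm behind its origin.
- tape_measure: Tape measure 43x90x62 mm standing on its edge to the left of the timer; bystander. Origin under its middle, long side along its y.
- offcut_2: Flat wood off-cut 38x120x19 mm to the right of the timer; bystander. Origin under its middle, long side along its y.
- marker: Marker pen 17x135x16 mm lying in front of the timer; bystander. Origin under its middle, long side along its y.
- masking_tape: Roll of masking tape 110 mm across, 24 mm high, lying flat near the front left of the mat; bystander. Origin under its middle.
- screwdriver_0: Screwdriver 26x228x26 mm lying near the front right of the mat; bystander. Origin under its middle, long side along its y.
- timer_spindle (a joint): How far the whole sprung knob is pushed in along its axis, m: 0 out (at rest), 0.006 at its solid stop; the spring takes 2 N at the start and 4.5 N at the stop, so only past the stop does a push reach the feet in full. A push along the leaning axis rather than straight down also shoves the timer backward.

How it is judged:
By the outcome, as a careful person would: the job done as asked, in the order asked, and still so for the second after the job is handed in, with the robot touching nothing.
It also fails if it takes over 64 s, if anything falls off the work surface, if the arm or the gripper's body presses on something with over 40 N, if the wrist force passes 120 N, or if a joint passes its speed limit or range.

### The arm

A 6-joint arm with a two-finger parallel gripper is mounted at the origin on a cart in front of the work surface, level with it; the furniture and walls round the work are solid. World frame = base frame: x ahead of the robot, y to its left, z up, the work surface at z = 0. Lengths are in m, angles in rad, forces in N, time in s.
With the tool pointing down it reaches from about 0.25 to 0.8 m from the base axis. Payload 8.5 kg.
Tool frame: the origin (TCP) lies midway between the tips of the shut fingers; the grasp point (between the pads) lies 19 mm behind it; z points along the fingers, y is the line along which they close (so a half turn about z gives the same grasp; the last joint's range is limited). The gripper opens to 85 mm and grips with 20 to 120 N. Pads are 22 mm wide; open, the fingers measure 114 mm over their backs; the gripper's body (76 mm by 85 mm) begins 54 mm behind the grasp point. The pads swing forward as they close: fully open they stand 13 mm farther back than shut.
Start: joints at [1.31, 0.238, -0.013, 1.319, 0, 1.571], TCP at [0.135, 0.507, 0.231] pointing down, gripper open.
Joint ranges: [-2.66, 2.66], [-1.03, 1.9], [-1.14, 1.46], [-1.82, 2.27], [-1.45, 1.34], [-3.14, 3.14]. Speed limits (rad/s): [2.22, 2.22, 2.79, 3.14, 3.14, 3.14].

### API

Orientations are given as a unit quaternion [w, x, y, z].
In Python, from plant import sense, grab_frame, get_calibration, sign_off, recognise gives the robot as it stands. The module is installed in compiled form; this text tells all that it offers.
- The arm moves only by the tool step_arm, never from a script. Its arguments are lists of equal length, an entry for each row: "turn": the turn, a rotation vector about the tool's x, y, z in rad, a list of three; "dp": the shift along the tool's x, y, z in m, a list of three; "jaw": the closure, from 0 (fully open) to 1 (shut). In form: {"turn": [[ax, ay, az], ...], "dp": [[x, y, z], ...], "jaw": [jaw, ...]}. A call has exactly 5 rows; each row is the pose to reach, as a shift and turn from the pose commanded when the call began, along the tool's axes at that moment; what a row does not reach only later rows make up. A row lasts 1/10 s, in which the tool goes at most 50 mm and 8.59 degrees, less where a joint would pass 70% of its speed; a pose out of reach is approached as far as the arm can. A call with a gripper value outside its range is refused whole. The fingers move at their own pace and stop on an object; "force" is the grip in N (left out, the last holds). Time passes only in rows, so rows that repeat a pose let the fingers close, or fill a call up. It gives the time, the measured TCP pose, the force, the opening and the grip force at its end, in the units of the state.
- sense(): the state, without advancing time (a new reading comes with each control period).
- grab_frame(name): name is "scene" or "top"; returns the picture (420x560x3 uint8, red, green, blue); there is no depth.
- get_calibration(name): a dict with "vertical_fov" (degrees; the focal length in pixels is half the picture's height over the tangent of half this angle, whatever the lens; pixels are square), "cx", "cy" (the principal point, pixels), "rvec" (rotation vector, rad) and "tvec" (3), from world to camera coordinates, as OpenCV has them. Camera axes: x right, y down, z forward; pixel columns grow to the right and rows downward; lengths in m; the calibration is good to about 2 mm. A picture is of the moment at which its call begins. get_calibration takes no time and is no camera call.
- sign_off(): hands the job in; it is judged then, once.
Trained networks look in the newest picture that a camera, given by its name, has taken for a name from the list of things; names that differ only in an ending like _2 or _b are one class to them, and where a whole thing is asked for, a point or a joint stands for the part that bears it (a point fixed in the world has none). Each returns a list of dicts, best first, with "confidence" (0 to 1); they miss things now and then, are a little off and sometimes report something else, mostly with a low value. They report only what shows in the picture. A call takes as long as a camera call.
- recognise(camera, thing): "extent" ([centre column, centre row, width, height] in pixels, round what is visible of it).
The state is a dict: "time_s": time; "joints": joint angles; "qvel": joint speeds; "joint_torque": joint torques, N m; "tcp_pos": TCP position; "tcp_rot": TCP orientation; "force": force on the tool from outside, world axes, zero at the start; "wrist_torque": the same for the moment, N m; "grip_width": opening from 0.0 (shut) to 1.0 (fully open); "grip_force": force on a finger pad.
Only numpy, scipy, OpenCV 4.12 (cv2) and the standard library are available. Lean on these libraries where they do the work, as an engineer would, in place of code of your own. Each camera call takes 0.05 s, during which the arm holds its last target. There are 200 camera calls.

## Working session

There is one attempt and no reset: what is moved stays moved. The work goes in short steps, Python scripts to look and compute and a tool call to move; the robot and the scene stay as the last step left them, time stands still between calls to the robot, and variables do not carry over. Pictures are saved under pics/ and viewed, at most 10 in all, crops included, and the job is handed in when it is done.

Besides the shell and the picture viewer there is one more tool, called after "Call:" as name(argument=value, ...) on one line, values as JSON. step_arm: Moves the arm, as the interface text tells. Its arguments: {"type":"object","properties":{"turn":{"type":"array"},"dp":{"type":"array"},"jaw":{"type":"array"},"force":{"type":"number"}},"required":["turn","dp","jaw"]}

```bash
mkdir -p pics; cat > h.py <<'E'
import numpy as np, cv2
from scipy.spatial.transform import Rotation as R
from plant import *
def K(n):
    c=get_calibration(n); f=210/np.tan(np.radians(c["vertical_fov"])/2)
    return np.array([[f,0,c["cx"]],[0,f,c["cy"]],[0,0,1.]]),np.array(c["rvec"],float),np.array(c["tvec"],float)
def proj(n,P):
    k,r,t=K(n); return cv2.projectPoints(np.atleast_2d(np.array(P,float)),r,t,k,None)[0][:,0]
def ray(n,uv):
    k,r,t=K(n); M=R.from_rotvec(r.ravel()).as_matrix(); d=M.T@np.linalg.inv(k)@np.array([*uv,1.]); return -M.T@t.ravel(),d
def onz(n,uv,z):
    o,d=ray(n,uv); return o+d*(z-o[2])/d[2]
E
python3 - <<'E'
from h import *
a=grab_frame("scene");b=grab_frame("top")
cv2.imwrite("pics/s0.png",a[...,::-1]);cv2.imwrite("pics/t0.png",b[...,::-1])
for n in("top","scene"):
    print(n,ray(n,(280,210)),K(n)[0][0,0])
    for t in("timer","dial_grip","tape_measure","marker","offcut_2","screwdriver_0","masking_tape"):
        print(t,[(np.round(q["extent"]),round(q["confidence"],2)) for q in recognise(n,t)[:2]])
print(sense())
E
```

```text
top (array([ 0.47131532, -0.1755359 ,  0.94225759]), array([ 0.08456356, -0.00850076, -0.99680585])) 459.84871788575225
timer [(array([274., 188.,  75.,  80.]), 0.57)]
dial_grip [(array([275., 196.,  40.,  47.]), 0.73), (array([275., 192.,  78.,  80.]), 0.64)]
tape_measure [(array([215., 205.,  24.,  47.]), 0.7)]
marker [(array([275., 249.,  66.,  11.]), 0.86)]
offcut_2 [(array([335., 201.,  17.,  60.]), 0.7)]
screwdriver_0 [(array([353., 285., 113.,  14.]), 0.64), (array([272., 191.,  72.,  75.]), 0.38)]
masking_tape [(array([206., 293.,  53.,  60.]), 0.86)]
scene (array([0.17849169, 0.47367844, 0.4885404 ]), array([ 0.43248255, -0.76326023, -0.48004086])) 452.41736265936095
timer [(array([261., 222.,  88.,  88.]), 0.8), (array([236., 264.,  56.,  45.]), 0.17)]
dial_grip [(array([266., 200.,  43.,  42.]), 0.95)]
tape_measure []
marker [(array([310., 255.,  42.,  39.]), 0.75)]
offcut_2 [(array([312., 218.,  30.,  23.]), 0.74)]
screwdriver_0 [(array([373., 234.,  42.,  52.]), 0.72)]
masking_tape [(array([319., 313.,  73.,  61.]), 0.92)]
{'time_s': 0.8, 'joints': array([ 1.30998382e+00,  2.38189753e-01, -1.35212934e-02,  1.31919485e+00,
        3.56195477e-05,  1.57080187e+00]), 'qvel': array([ 1.18245421e-03,  1.25915298e-03, -1.19436648e-03, -1.09549663e-03,
        4.66110659e-05, -2.51193333e-04]), 'joint_torque': array([ 7.69465260e-04, -5.38518441e+01,  3.46682024e+01,  2.91670454e-03,
        6.21141044e-05, -1.47840916e-05]), 'tcp_pos': array([0.13535519, 0.50719631, 0.2312733 ]), 'tcp_rot': array([-2.47826613e-05,  1.30039706e-01,  9.91508785e-01, -5.20053181e-05]), 'force': array([-1.15749845,  0.01637333,  0.19726461]), 'wrist_torque': array([0.02184022, 0.00013746, 0.02364664]), 'grip_force': 0.0, 'grip_width': 0.9974371543639888}
```

View pics/s0.png

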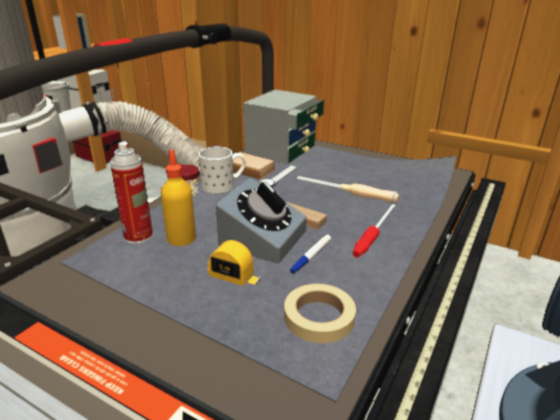

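View pics/t0.png

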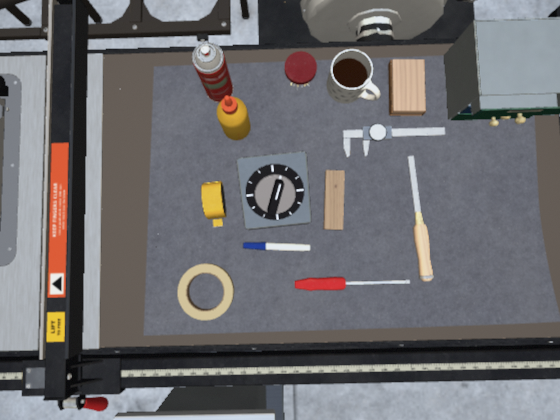

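The top picture shows the timer at about (274,190), with its bar leaning from (272,212) to (280,180) and the white line on the upper end. The tape measure is at (213,200), the off-cut at (335,200) and the marker at (276,247). Next I'll zoom in on the dial.

```bash
python3 - <<'E'
import cv2
b=cv2.imread("pics/t0.png")[135:245,220:360]; a=cv2.imread("pics/s0.png")[160:265,205:335]
cv2.imwrite("pics/c0.png",cv2.resize(b,(770,605),interpolation=3)[:600])
E
```

```text
(no output)
```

View pics/c0.png

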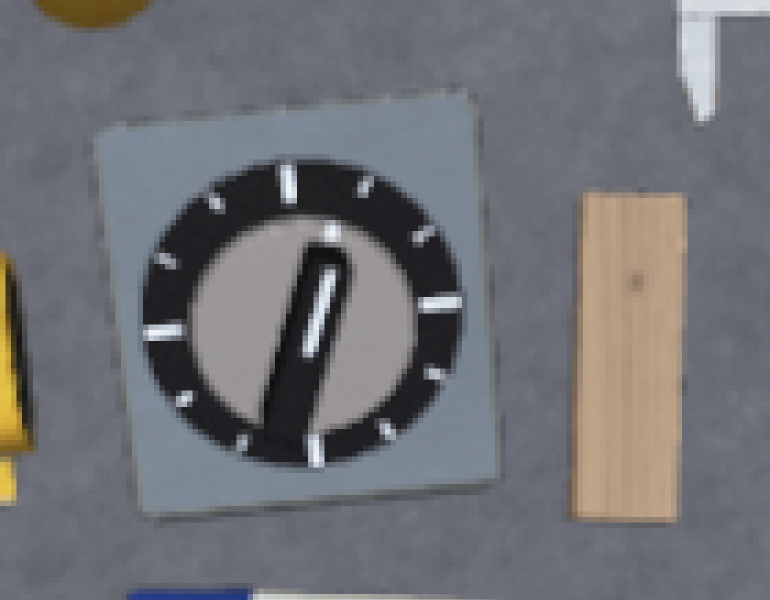

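```bash
cat > fit.py <<'E'
from h import *
from scipy.optimize import least_squares
px=lambda u,v:(220+(u-2.25)/5.5, 135+(v-2.25)/5.5)
s25,c25=np.sin(np.radians(25)),np.cos(np.radians(25))
U=np.array([c25,0,s25]);Rt=np.array([0,-1.,0]);N=np.array([-s25,0,c25])
def W(p,q): c,s=np.cos(p[2]),np.sin(p[2]); q=np.atleast_2d(q); return q@np.array([[c,s,0],[-s,c,0],[0,0,1]])+[p[0],p[1],0]
C=np.array([0,0,.074])
obs=[px(*q) for q in [(289,184),(439,303),(317,450),(164,332),(97,132),(472,91),(304,327.5),(328,268),(308,355),(190,327),(418,327)]]
def model(p):
    r,sh,h,th,a,b=p[3:9]; c=C+sh*U; D=U*np.cos(th)+Rt*np.sin(th); sk=c+N*h; top=sk+N*.028
    P=[c+U*r,c+Rt*r,c-U*r,c-Rt*r,[.066,.066,.102],[.066,-.066,.102],sk,top+D*a,top+D*b,sk-Rt*.039,sk+Rt*.039]
    return proj("top",W(p,P))
if __name__=="__main__":
    f=lambda p:(model(p)-obs).ravel()
    s=least_squares(f,[.5,-.17,.1,.045,0,.012,.4,.03,.005])
    p=s.x; print(np.round(p,4),np.round(f(p).reshape(-1,2),2).tolist())
    np.save("p.npy",p)
    sk=C+p[4]*U+N*p[5]; print("dial_grip",W(p,sk), "tcp dist", np.hypot(*W(p,sk)[0,:2]))
    print("bar far ends", W(p,[sk+.033*(U*np.cos(p[6])+Rt*np.sin(p[6])),sk-.033*(U*np.cos(p[6])+Rt*np.sin(p[6]))]))
    a=cv2.imread("pics/s0.png")
    for q in proj("scene",W(p,[[.066,.066,0],[.066,.066,.102],[.066,-.066,.102],[-.066,-.066,.046],[-.066,.066,.046],[-.066,.066,0],[-.066,-.066,0],sk,sk+.028*N])):print(np.round(q,1),end="");cv2.circle(a,tuple(int(round(v)) for v in q),1,(0,0,255),-1)
    cv2.imwrite("pics/c1.png",cv2.resize(a[150:275,195:345],(720,600),interpolation=2))
    for n,uv,z in(("tape",(215,205),.06),("offcut",(335,201),.019),("marker",(275,249),.016),("mask",(206,293),.024)):print(n,onz("top",uv,z).round(3))
E
python3 fit.py
```

```text
[ 5.799e-01 -1.736e-01  6.490e-02  4.820e-02 -1.300e-03  1.000e-02
  3.165e-01  3.030e-02 -4.000e-04] [[0.34, -0.0], [0.48, 0.49], [-0.46, -0.35], [0.03, -0.17], [-1.32, -0.48], [1.29, 0.46], [-0.03, -0.03], [-0.0, -0.0], [-0.28, -0.07], [0.08, 1.95], [-0.12, -1.83]]
dial_grip [[ 0.57451735 -0.17397598  0.08252845]] tcp dist 0.6002814563760044
bar far ends [[ 0.60354567 -0.18238429  0.09578201]
 [ 0.54548903 -0.16556768  0.06927488]]
[218.5 249.6][215.3 203. ][250.8 176.3][308.9 214.4][279.9 246.7][279.7 267.9][308.  233.9][266.8 205.6][272.3 195. ]tape [ 0.559 -0.058  0.06 ]
offcut [ 0.565 -0.295  0.019]
marker [ 0.472 -0.171  0.016]
mask [ 0.389 -0.033  0.024]
```

View pics/c1.png

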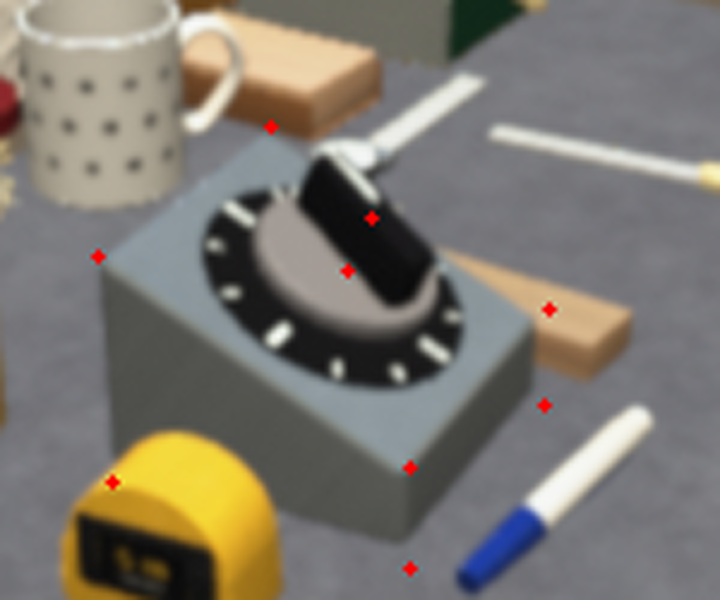

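The predicted corners in the scene picture sit slightly off the real ones; for example, front right predicts (549,309) against an actual (533,322) in the crop. I wrongly forced the skirt side points to be level in the picture. I'll drop them and fit both views together.

```bash
python3 - <<'E'
from fit import *
import fit
obs2=[(195+(u-1.9)/4.8,150+(v-1.9)/4.8) for u,v in [(100,262),(270,138),(533,322),(402,475),(530,390),(405,542), (239,213),(278,334),(434,349)]]
def m2(p):
    r,sh=p[3:5];c=C+sh*U
    return proj("scene",W(p,[[.066,.066,.102],[.066,-.066,.102],[-.066,-.066,.046],[-.066,.066,.046],[-.066,-.066,0],[-.066,.066,0],c+U*r,c-Rt*r,c-U*r]))
for mode in("top","both"):
    def f(p):
        e=(model(p)-obs)[:9].ravel()
        return e if mode=="top" else np.r_[e,(m2(p)-obs2).ravel()]
    p=least_squares(f,[.5,-.17,.1,.045,0,.012,.4,.03,.005],loss="soft_l1").x
    e=f(p).reshape(-1,2); print(mode,np.round(p,4),np.round(e,1).tolist())
    sk=C+p[4]*U+N*p[5]; print("dial_grip",W(p,sk).round(4)); np.save("p_%s.npy"%mode,p)
E
```

```text
top [ 5.799e-01 -1.736e-01  7.850e-02  4.820e-02 -1.300e-03  1.050e-02
  3.198e-01  3.040e-02 -3.000e-04] [[0.0, 0.0], [0.5, 0.1], [-0.1, -0.4], [0.1, 0.2], [-1.8, 0.0], [0.8, 0.0], [0.0, 0.0], [-0.0, -0.0], [-0.1, -0.0]]
dial_grip [[ 0.5743 -0.1741  0.083 ]]
both [ 5.808e-01 -1.735e-01  7.260e-02  4.800e-02 -1.500e-03  1.290e-02
  3.191e-01  3.050e-02 -2.000e-04] [[0.1, -0.2], [0.3, -0.1], [-0.4, -0.8], [0.1, -0.3], [-1.7, -0.7], [0.9, -0.3], [-0.0, 0.1], [-0.0, -0.0], [-0.2, -0.0], [-0.5, -1.1], [-0.8, -2.0], [2.7, -2.5], [1.5, -2.0], [2.4, 2.8], [0.6, 5.2], [-0.0, 1.3], [-0.1, 1.3], [-0.2, 1.3]]
dial_grip [[ 0.574  -0.174   0.0851]]
```

The two views agree: dial grip point at about (0.574, -0.174, 0.084), yaw about 0.078, dial angle about 0.32 (2.82 rad still to turn). First I'll move across a short way with a small z turn, to learn which way joint 6 runs.

Call:
step_arm(turn=[[0,0,0.1],[0,0,0.2],[0,0,0.3],[0,0,0.3],[0,0,0.3]], dp=[[-0.03,-0.03,-0.01],[-0.06,-0.06,-0.02],[-0.1,-0.1,-0.03],[-0.14,-0.14,-0.03],[-0.14,-0.14,-0.03]], jaw=[0,0,0,0,0], force=60)

```text
time_s: 1.3
tcp_pos: [0.2356, 0.3326, 0.2619]
tcp_rot: [0.0, 0.278, 0.961, 0.0]
force: [-0.6, 0.4, 0.4]
grip_width: 1.002
grip_force: 0.0
```

```bash
cat > goal.py <<'E'
from h import *
G=np.array([.5743,-.1741,.084]); yaw=.077
s25,c25=np.sin(np.radians(25)),np.cos(np.radians(25))
Ry=R.from_euler("z",yaw).as_matrix()
U=Ry@[c25,0,s25];Rt=Ry@[0,-1.,0];N=Ry@[-s25,0,c25]
def orient(th,sg):
    x=sg*(U*np.cos(th)+Rt*np.sin(th)); z=-N; return R.from_matrix(np.c_[x,np.cross(z,x),z])
def rel(pos,rot,cur=None):
    s=sense(); q=s["tcp_rot"]; c=R.from_quat(np.r_[q[1:],q[0]]); 
    return c.inv().apply(pos-s["tcp_pos"]).round(4),(c.inv()*rot).as_rotvec().round(4)
def show():
    s=sense();q=s["tcp_rot"];c=R.from_quat(np.r_[q[1:],q[0]]);d=s["tcp_pos"]-G
    print("t",s["time_s"],"j",s["joints"].round(3),"F",s["force"].round(1),"M",s["wrist_torque"].round(2),"grip",round(s["grip_width"],3),round(s["grip_force"],1))
    print("off along U,Rt,N mm",(1000*np.array([d@U,d@Rt,d@N])).round(1),"x ang",round(np.arctan2(c.as_matrix()[:,0]@Rt,c.as_matrix()[:,0]@U),3),"z err",(c.as_matrix()[:,2]+N).round(3)); return s,c
E
python3 - <<'E'
from goal import *
show()
for sg in(1,-1): print(sg,rel(G+.1*N,orient(.32,sg)))
E
```

```text
t 1.3 j [ 9.550e-01  2.600e-02 -1.880e-01  1.356e+00 -1.000e-03  1.519e+00] F [-0.6  0.4  0.4] M [0.01 0.03 0.03] grip 1.002 0.0
off along U,Rt,N mm [-195.5 -531.3  287.5] x ang -2.454 z err [-0.42  -0.033 -0.094]
1 (array([-0.523 , -0.2728,  0.0877]), array([-0.5485,  0.2861,  2.7604]))
-1 (array([-0.523 , -0.2728,  0.0877]), array([-0.2022, -0.3877, -0.3153]))
```

Call:
step_arm(turn=[[-0.02,-0.03,-0.03],[-0.04,-0.06,-0.06],[-0.06,-0.1,-0.09],[-0.08,-0.13,-0.12],[-0.1,-0.16,-0.15]], dp=[[-0.044,-0.022,0],[-0.088,-0.044,0],[-0.132,-0.066,0],[-0.176,-0.088,0],[-0.22,-0.11,0]], jaw=[0,0,0,0,0])

```text
time_s: 1.8
tcp_pos: [0.3629, 0.124, 0.2617]
tcp_rot: [0.092, 0.202, 0.975, 0.026]
force: [1.1, 1.6, -0.4]
grip_width: 1.002
grip_force: 0.0
```

```bash
python3 - <<'E'
from goal import *
show(); print(rel(G+.1*N,orient(.32,-1)))
E
```

```text
t 1.8 j [ 0.375 -0.158 -0.375  1.171 -0.057  0.778] F [ 1.1  1.6 -0.4] M [ 0.04  0.13 -0.01] grip 1.002 0.0
off along U,Rt,N mm [ -95.2 -313.5  240.5] x ang -2.644 z err [-0.232 -0.019 -0.075]
(array([-0.258 , -0.2183,  0.1134]), array([-0.097 , -0.2255, -0.1643]))
```

Call:
step_arm(turn=[[-0.01,-0.03,-0.02],[-0.03,-0.07,-0.05],[-0.05,-0.11,-0.08],[-0.07,-0.17,-0.12],[-0.097,-0.226,-0.164]], dp=[[-0.03,-0.025,0.008],[-0.065,-0.055,0.02],[-0.1,-0.085,0.035],[-0.14,-0.12,0.05],[-0.17,-0.145,0.065]], jaw=[0,0,0,0,0])

```text
time_s: 2.3
tcp_pos: [0.4719, -0.0766, 0.2138]
tcp_rot: [0.214, 0.119, 0.969, 0.042]
force: [1.1, 1.5, 0.3]
grip_width: 0.999
grip_force: 0.0
```

```bash
python3 - <<'E'
from goal import *
show(); print(rel(G+.08*N,orient(.32,-1)))
E
```

```text
t 2.3 j [-0.246 -0.129 -0.565  0.716  0.133  0.026] F [1.1 1.5 0.3] M [ 0.07  0.32 -0.04] grip 0.999 0.0
off along U,Rt,N mm [ -30.9 -105.1  157.6] x ang -2.821 z err [ 0.002 -0.002  0.001]
(array([-0.0622, -0.0899,  0.0779]), array([-0.0014,  0.0031, -0.0002]))
```

Call:
step_arm(turn=[[0,0,0],[0,0,0],[0,0.003,0],[0,0.003,0],[0,0.003,0]], dp=[[-0.02,-0.03,0.02],[-0.04,-0.06,0.04],[-0.062,-0.09,0.07],[-0.062,-0.09,0.078],[-0.062,-0.09,0.078]], jaw=[0,0,0,0,0])

```text
time_s: 2.8
tcp_pos: [0.5385, -0.1747, 0.1531]
tcp_rot: [0.208, 0.12, 0.97, 0.043]
force: [-1.5, 0.0, -0.1]
grip_width: 1.0
grip_force: 0.0
```

```bash
python3 - <<'E'
from goal import *
show(); print(rel(G+.012*N,orient(.32,-1)))
a=grab_frame("scene")[120:290,180:380];b=grab_frame("top")[130:260,220:350]
cv2.imwrite("pics/d.png",np.hstack([cv2.resize(a,(400,340)),cv2.resize(b,(340,340))])[...,::-1])
E
```

```text
t 2.8 j [-0.422  0.103 -0.498  0.59   0.201 -0.136] F [-1.5  0.  -0.1] M [0.02 0.43 0.01] grip 1.0 0.0
off along U,Rt,N mm [-3.2 -2.1 77.7] x ang -2.817 z err [-0.008  0.001 -0.003]
(array([-0.0042, -0.0009,  0.0657]), array([-0.0013, -0.0083, -0.0043]))
```

View pics/d.png

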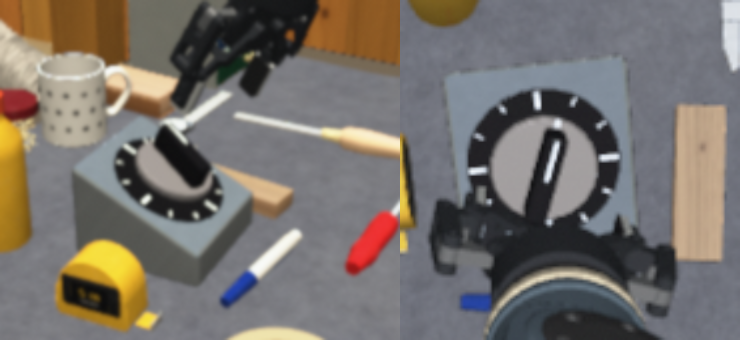

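The gripper sits squarely above the bar and nothing has moved. I'll descend and half close the jaw.

Call:
step_arm(turn=[[0,-0.008,-0.004],[0,-0.008,-0.004],[0,-0.008,-0.004],[0,-0.008,-0.004],[0,-0.008,-0.004]], dp=[[-0.003,-0.001,0.02],[-0.003,-0.001,0.04],[-0.003,-0.001,0.06],[-0.003,-0.001,0.062],[-0.003,-0.001,0.062]], jaw=[0,0,0.2,0.4,0.5], force=20)

```text
time_s: 3.4
tcp_pos: [0.5673, -0.1732, 0.1006]
tcp_rot: [0.214, 0.117, 0.969, 0.042]
force: [0.8, 0.0, -0.3]
grip_width: 0.513
grip_force: 0.0
```

```bash
python3 - <<'E'
from goal import *
show(); print(rel(G+.012*N,orient(.32,-1)))
E
```

```text
t 3.4 j [-0.396  0.197 -0.548  0.429  0.193 -0.117] F [ 0.8  0.  -0.3] M [0.03 0.31 0.04] grip 0.513 0.0
off along U,Rt,N mm [ 0.7 -1.4 18. ] x ang -2.825 z err [ 0.003 -0.002  0.001]
(array([ 0.0003, -0.0015,  0.006 ]), array([-0.0008,  0.0032,  0.003 ]))
```

Call:
step_arm(turn=[[0,0,0],[0,0,0],[0,0,0],[0,0,0],[0,0,0]], dp=[[0,0,0.003],[0,-0.001,0.006],[0,-0.001,0.01],[0,-0.001,0.01],[0,-0.001,0.01]], jaw=[0.6,0.65,0.7,0.7,0.7])

```text
time_s: 3.9
tcp_pos: [0.5714, -0.1748, 0.0906]
tcp_rot: [0.214, 0.118, 0.969, 0.042]
force: [-0.7, 0.4, -0.9]
grip_width: 0.301
grip_force: 0.0
```

```bash
python3 - <<'E'
from goal import *
show(); print(rel(G+.0*N,orient(.32,-1)))
a=grab_frame("scene")[150:290,190:350];b=grab_frame("top")[130:260,220:350]
cv2.imwrite("pics/e.png",np.hstack([cv2.resize(a,(480,420),interpolation=2),cv2.resize(b,(320,420))])[...,::-1])
E
```

```text
t 3.9 j [-0.395  0.216 -0.554  0.404  0.192 -0.115] F [-0.7  0.4 -0.9] M [-0.09  0.41 -0.  ] grip 0.301 0.0
off along U,Rt,N mm [0.1 0.5 7.2] x ang -2.823 z err [ 0.002 -0.002  0.001]
(array([0.0003, 0.0004, 0.0072]), array([-0.0013,  0.0029,  0.0016]))
```

View pics/e.png

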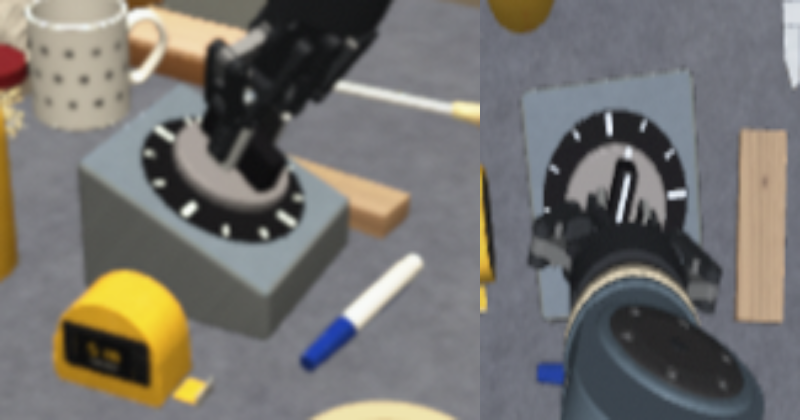

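The fingers straddle the bar evenly. I'll lower onto the skirt in small steps.

Call:
step_arm(turn=[[0,0,0],[0,0,0],[0,0,0],[0,0,0],[0,0,0]], dp=[[0,0,0.002],[0,0,0.004],[0,0,0.006],[0,0,0.008],[0,0,0.008]], jaw=[0.72,0.72,0.72,0.72,0.72])

```text
time_s: 4.5
tcp_pos: [0.575, -0.1747, 0.0845]
tcp_rot: [0.214, 0.118, 0.969, 0.042]
force: [-11.3, 1.7, 16.6]
grip_width: 0.282
grip_force: 9.9
```

```bash
python3 -c "
from goal import *
show()"
```

```text
t 4.5 j [-0.392  0.228 -0.558  0.386  0.191 -0.112] F [-11.3   1.7  16.6] M [0.31 1.09 0.21] grip 0.282 9.9
off along U,Rt,N mm [0.8 0.6 0.2] x ang -2.823 z err [ 0.004 -0.002  0.002]
```

Call:
step_arm(turn=[[0,0,0],[0,0,0],[0,0,0],[0,0,0],[0,0,0]], dp=[[0,0,0.001],[0,0,0.002],[0,0,0.003],[0,0,0.003],[0,0,0.003]], jaw=[0.72,0.72,0.72,0.72,0.72])

```text
time_s: 5.0
tcp_pos: [0.5763, -0.1748, 0.0843]
tcp_rot: [0.216, 0.118, 0.968, 0.041]
force: [-31.5, 2.9, 46.5]
grip_width: 0.281
grip_force: 27.7
```

```bash
python3 -c "
from goal import *
show()"
```

```text
t 5.0 j [-0.392  0.229 -0.559  0.381  0.192 -0.11 ] F [-31.5   2.9  46.5] M [0.94 2.09 0.56] grip 0.281 27.7
off along U,Rt,N mm [ 1.9  0.8 -0.5] x ang -2.823 z err [ 0.006 -0.003  0.003]
```

That pressed too hard, so I'm easing off.

Call:
step_arm(turn=[[0,0,0],[0,0,0],[0,0,0],[0,0,0],[0,0,0]], dp=[[0,0,-0.002],[0,0,-0.004],[0,0,-0.004],[0,0,-0.004],[0,0,-0.004]], jaw=[0.72,0.72,0.72,0.72,0.72])

```text
time_s: 5.5
tcp_pos: [0.5746, -0.1747, 0.0845]
tcp_rot: [0.214, 0.118, 0.969, 0.042]
force: [-6.1, 1.7, 11.4]
grip_width: 0.278
grip_force: 6.0
```

```bash
python3 - <<'E'
from goal import *
show()
b=grab_frame("top");cv2.imwrite("pics/f.png",np.hstack([cv2.resize(cv2.imread("pics/t0.png")[140:240,225:325],(400,400)),cv2.resize(b[140:240,225:325,::-1],(400,400))]))
E
```

```text
t 5.5 j [-0.392  0.228 -0.557  0.387  0.191 -0.112] F [-6.1  1.7 11.4] M [0.11 0.72 0.08] grip 0.278 6.0
off along U,Rt,N mm [0.5 0.6 0.3] x ang -2.823 z err [ 0.003 -0.002  0.001]
```

View pics/f.png

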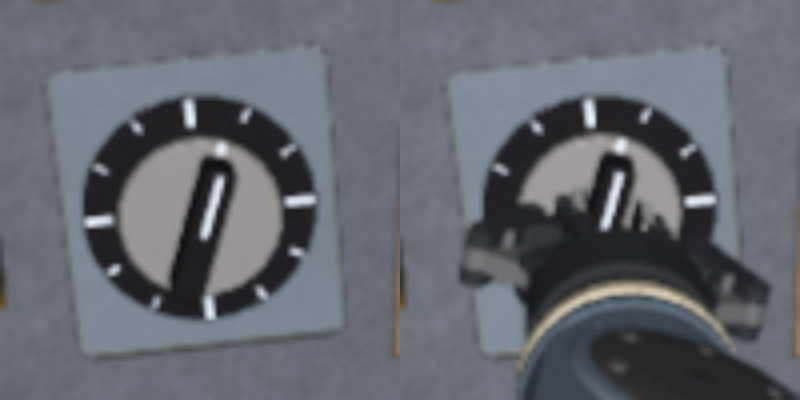

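The timer hasn't moved between the two pictures. Now I'll close slowly while backing off a little, because the tips swing forward as they close.

Call:
step_arm(turn=[[0,0,0],[0,0,0],[0,0,0],[0,0,0],[0,0,0]], dp=[[0,0,-0.0003],[0,0,-0.0006],[0,0,-0.001],[0,0,-0.001],[0,0,-0.001]], jaw=[0.74,0.76,0.78,0.78,0.78], force=20)

```text
time_s: 6.05
tcp_pos: [0.5747, -0.174, 0.0854]
tcp_rot: [0.214, 0.117, 0.969, 0.042]
force: [0.3, 5.4, 6.0]
grip_width: 0.223
grip_force: 3.3
```

```bash
python3 -c "
from goal import *
show()"
```

```text
t 6.05 j [-0.392  0.227 -0.557  0.389  0.193 -0.112] F [0.3 5.4 6. ] M [ 1.02 -0.11  0.4 ] grip 0.223 3.3
off along U,Rt,N mm [ 1.  -0.1  1. ] x ang -2.824 z err [ 0.003 -0.001  0.002]
```

Call:
step_arm(turn=[[0,0,0],[0,0,0],[0,0,0],[0,0,0],[0,0,0]], dp=[[0,0.0007,0],[0,0.001,0],[0,0.001,0],[0,0.001,0],[0,0.001,0]], jaw=[0.78,0.79,0.8,0.82,0.82], force=20)

```text
time_s: 6.55
tcp_pos: [0.5747, -0.1736, 0.0855]
tcp_rot: [0.214, 0.118, 0.969, 0.042]
force: [0.8, 3.7, 4.4]
grip_width: 0.19
grip_force: 20.4
```

```bash
python3 -c "
from goal import *
show()"
```

```text
t 6.55 j [-0.391  0.226 -0.557  0.389  0.191 -0.11 ] F [0.8 3.7 4.4] M [ 1.02 -0.41  0.31] grip 0.19 20.4
off along U,Rt,N mm [ 1.  -0.5  1.2] x ang -2.823 z err [ 0.003 -0.002  0.001]
```

Call:
step_arm(turn=[[0,0,0],[0,0,0],[0,0,0],[0,0,0],[0,0,0]], dp=[[0,0.0003,0],[0,0.0005,0],[0,0.0005,0],[0.0002,0.0005,0.0005],[0.0004,0.0005,0.001]], jaw=[0.9,0.9,0.9,0.9,0.9], force=80)

```text
time_s: 7.05
tcp_pos: [0.5748, -0.1736, 0.0852]
tcp_rot: [0.214, 0.118, 0.969, 0.041]
force: [-7.4, 1.1, 18.3]
grip_width: 0.17
grip_force: 81.9
```

```bash
python3 -c "
from goal import *
show()"
```

```text
t 7.05 j [-0.39   0.226 -0.558  0.387  0.19  -0.109] F [-7.4  1.1 18.3] M [ 0.49  0.11 -0.  ] grip 0.17 81.9
off along U,Rt,N mm [ 1.  -0.5  0.9] x ang -2.823 z err [ 0.004 -0.003  0.002]
```

Call:
step_arm(turn=[[0,0,0],[0,0,0.05],[0,0,0.1],[0,0,0.2],[0,0,0.3]], dp=[[0.0005,0,0],[0.0005,0,0],[0.0005,0,0],[0.0005,0,0],[0.0005,0,0]], jaw=[0.9,0.9,0.9,0.9,0.9], force=80)

```text
time_s: 7.55
tcp_pos: [0.5745, -0.1739, 0.0852]
tcp_rot: [0.206, 0.263, 0.94, 0.073]
force: [-4.6, -1.7, 12.7]
grip_width: 0.175
grip_force: 80.6
```

```bash
cat >> goal.py <<'E'
def adv(k=8.,fz=18.):
    s,c=show(); e=np.array([0,0,fz])-s["force"]  # wanted change of reaction
    print("theta est",round(np.arctan2(-c.as_matrix()[:,0]@Rt,-c.as_matrix()[:,0]@U),3),"suggest dp mm",c.inv().apply(-e/k).round(2),"M along axis",round(s["wrist_torque"]@N,2))
E
python3 -c "
from goal import *
adv()"
```

```text
t 7.55 j [-0.39   0.226 -0.56   0.385  0.189  0.194] F [-4.6 -1.7 12.7] M [-0.37  0.02  0.34] grip 0.175 80.6
off along U,Rt,N mm [ 0.7 -0.1  1. ] x ang -2.52 z err [ 0.004 -0.004  0.002]
theta est 0.622 suggest dp mm [ 0.57 -0.61  0.35] M along axis 0.46
```

The torque about the dial axis is about 0.46 N m, so the dial itself is turning. I'll keep going with small force corrections.

Call:
step_arm(turn=[[0,0,0.05],[0,0,0.15],[0,0,0.25],[0,0,0.35],[0,0,0.45]], dp=[[0.0004,-0.0003,0.0005],[0.0004,-0.0003,0.0005],[0.0004,-0.0003,0.0005],[0.0004,-0.0003,0.0005],[0.0004,-0.0003,0.0005]], jaw=[0.9,0.9,0.9,0.9,0.9])

```text
time_s: 8.05
tcp_pos: [0.5741, -0.1744, 0.0848]
tcp_rot: [0.185, 0.466, 0.857, 0.116]
force: [-8.1, -3.4, 17.6]
grip_width: 0.17
grip_force: 81.8
```

```bash
python3 -c "
from goal import *
adv()"
```

```text
t 8.05 j [-0.391  0.226 -0.561  0.384  0.188  0.644] F [-8.1 -3.4 17.6] M [-0.65  0.43  0.17] grip 0.17 81.8
off along U,Rt,N mm [0.1 0.3 0.9] x ang -2.07 z err [ 0.004 -0.005  0.002]
theta est 1.072 suggest dp mm [ 0.16 -1.01 -0.39] M along axis 0.41
```

Call:
step_arm(turn=[[0,0,0.0],[0,0,0.1],[0,0,0.2],[0,0,0.3],[0,0,0.4]], dp=[[0.0001,-0.0007,-0.0002],[0.0001,-0.001,-0.0002],[0.0001,-0.001,-0.0002],[0.0001,-0.001,-0.0002],[0.0001,-0.001,-0.0002]], jaw=[0.9,0.9,0.9,0.9,0.9])

```text
time_s: 8.55
tcp_pos: [0.5734, -0.1746, 0.0846]
tcp_rot: [0.158, 0.627, 0.748, 0.151]
force: [-5.3, -2.1, 16.0]
grip_width: 0.171
grip_force: 81.2
```

```bash
python3 -c "
from goal import *
adv()"
```

```text
t 8.55 j [-0.392  0.225 -0.562  0.383  0.189  1.042] F [-5.3 -2.1 16. ] M [-0.38  0.2   0.32] grip 0.171 81.2
off along U,Rt,N mm [-0.6  0.5  0.9] x ang -1.67 z err [ 0.004 -0.005  0.002]
theta est 1.472 suggest dp mm [-0.13 -0.74 -0.06] M along axis 0.45
```

Call:
step_arm(turn=[[0,0,0.05],[0,0,0.15],[0,0,0.25],[0,0,0.35],[0,0,0.45]], dp=[[0,-0.0005,0.0001],[0,-0.0007,0.0001],[0,-0.0007,0.0001],[0,-0.0007,0.0001],[0,-0.0007,0.0001]], jaw=[0.9,0.9,0.9,0.9,0.9])

```text
time_s: 9.05
tcp_pos: [0.5727, -0.1746, 0.0842]
tcp_rot: [0.12, 0.778, 0.589, 0.183]
force: [-6.6, -0.5, 17.4]
grip_width: 0.168
grip_force: 81.3
```

```bash
python3 -c "
from goal import *
adv()"
```

```text
t 9.05 j [-0.393  0.225 -0.564  0.382  0.19   1.492] F [-6.6 -0.5 17.4] M [-0.12  0.33  0.42] grip 0.168 81.3
off along U,Rt,N mm [-1.4  0.4  0.9] x ang -1.22 z err [ 0.004 -0.004  0.002]
theta est 1.922 suggest dp mm [-0.26 -0.73 -0.28] M along axis 0.42
```

Call:
step_arm(turn=[[0,0,0.05],[0,0,0.15],[0,0,0.25],[0,0,0.35],[0,0,0.45]], dp=[[-0.0002,-0.0005,0],[-0.0003,-0.0007,0],[-0.0003,-0.0007,0],[-0.0003,-0.0007,0],[-0.0003,-0.0007,0]], jaw=[0.9,0.9,0.9,0.9,0.9])

```text
time_s: 9.55
tcp_pos: [0.5721, -0.1742, 0.0839]
tcp_rot: [0.076, 0.89, 0.401, 0.205]
force: [-5.9, 0.4, 17.6]
grip_width: 0.169
grip_force: 81.1
```

```bash
python3 - <<'E'
from goal import *
adv()
b=grab_frame("top");cv2.imwrite("pics/g.png",np.hstack([cv2.resize(cv2.imread("pics/t0.png")[140:240,225:325],(400,400)),cv2.resize(b[140:240,225:325,::-1],(400,400))]))
E
```

```text
t 9.55 j [-0.393  0.224 -0.566  0.381  0.191  1.941] F [-5.9  0.4 17.6] M [0.35 0.26 0.65] grip 0.169 81.1
off along U,Rt,N mm [-2.  -0.1  0.9] x ang -0.77 z err [ 0.004 -0.003  0.002]
theta est 2.371 suggest dp mm [-0.42 -0.56 -0.27] M along axis 0.44
```

View pics/g.png

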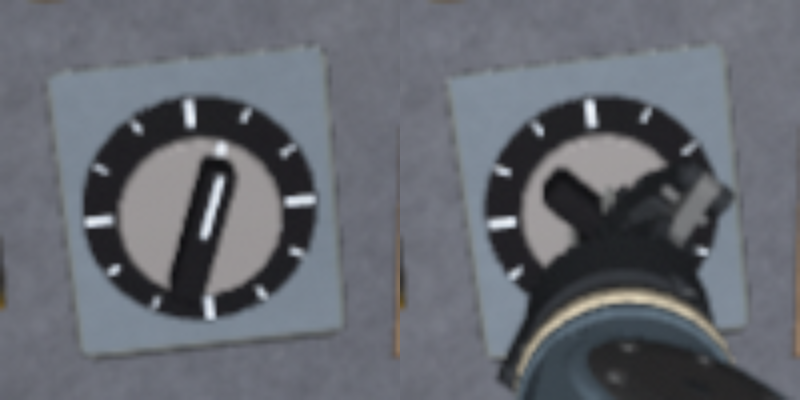

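The timer still stands within about 1 mm of where it was (top mark (190,113) before, (192,113) now in the crop). The bar is at about 2.37 rad, with roughly 0.77 to go.

Call:
step_arm(turn=[[0,0,0.05],[0,0,0.15],[0,0,0.25],[0,0,0.35],[0,0,0.4]], dp=[[-0.0004,-0.0005,0],[-0.0004,-0.0005,0],[-0.0004,-0.0005,0],[-0.0004,-0.0005,0],[-0.0004,-0.0005,0]], jaw=[0.9,0.9,0.9,0.9,0.9])

```text
time_s: 10.1
tcp_pos: [0.5717, -0.1737, 0.0838]
tcp_rot: [0.033, 0.951, 0.216, 0.216]
force: [-5.8, 3.4, 17.7]
grip_width: 0.176
grip_force: 80.8
```

```bash
python3 -c "
from goal import *
adv()"
```

```text
t 10.1 j [-0.393  0.224 -0.567  0.38   0.192  2.34 ] F [-5.8  3.4 17.7] M [ 0.76 -0.05  0.94] grip 0.176 80.8
off along U,Rt,N mm [-2.4 -0.6  0.9] x ang -0.371 z err [ 0.005 -0.002  0.002]
theta est 2.771 suggest dp mm [-0.43 -0.68 -0.26] M along axis 0.53
```

Call:
step_arm(turn=[[0,0,0.05],[0,0,0.15],[0,0,0.25],[0,0,0.35],[0,0,0.37]], dp=[[-0.0004,-0.0006,0],[-0.0004,-0.0007,0],[-0.0004,-0.0007,0],[-0.0004,-0.0007,0],[-0.0004,-0.0007,0]], jaw=[0.9,0.9,0.9,0.9,0.9])

```text
time_s: 10.6
tcp_pos: [0.5716, -0.173, 0.0837]
tcp_rot: [-0.007, 0.975, 0.038, 0.219]
force: [-4.3, 4.4, 17.6]
grip_width: 0.17
grip_force: 80.4
```

```bash
python3 -c "
from goal import *
adv()"
```

```text
t 10.6 j [-0.393  0.223 -0.569  0.378  0.193  2.71 ] F [-4.3  4.4 17.6] M [ 1.05 -0.33  1.  ] grip 0.17 80.4
off along U,Rt,N mm [-2.5 -1.3  0.9] x ang -0.001 z err [ 0.005 -0.002  0.002]
theta est 3.14 suggest dp mm [-0.47 -0.59 -0.16] M along axis 0.47
```

The commanded angle reads 3.14. I'll let go gently while still pressing, then back out along the axis.

Call:
step_arm(turn=[[0,0,0],[0,0,0],[0,0,0],[0,0,0],[0,0,0]], dp=[[-0.0004,-0.0005,0],[-0.0004,-0.0005,0],[-0.0004,-0.0005,0],[-0.0004,-0.0005,0],[-0.0004,-0.0005,0]], jaw=[0.9,0.9,0.78,0.76,0.74], force=20)

```text
time_s: 11.1
tcp_pos: [0.5711, -0.1746, 0.0832]
tcp_rot: [-0.005, 0.975, 0.038, 0.219]
force: [-1.0, -4.6, 10.0]
grip_width: 0.259
grip_force: 4.7
```

```bash
python3 -c "
from goal import *
adv()"
```

```text
t 11.1 j [-0.393  0.223 -0.57   0.376  0.189  2.708] F [-1.  -4.6 10. ] M [-0.81 -0.3  -0.43] grip 0.259 4.7
off along U,Rt,N mm [-3.3  0.3  0.6] x ang -0.003 z err [ 0.005 -0.006  0.002]
theta est 3.138 suggest dp mm [-0.58  0.56  0.83] M along axis -0.04
```

Call:
step_arm(turn=[[0,0,0],[0,0,0],[0,0,0],[0,0,0],[0,0,0]], dp=[[0,0.0004,0],[0,0.0004,0],[0,0.0004,0],[0,0.0004,0],[0,0.0004,-0.003]], jaw=[0.7,0.66,0.62,0.6,0.6])

```text
time_s: 11.6
tcp_pos: [0.5684, -0.1737, 0.0842]
tcp_rot: [-0.006, 0.975, 0.039, 0.217]
force: [-0.8, -1.6, 3.0]
grip_width: 0.397
grip_force: 1.3
```

```bash
python3 -c "
from goal import *
adv()"
```

```text
t 11.6 j [-0.395  0.22  -0.57   0.385  0.191  2.706] F [-0.8 -1.6  3. ] M [-0.28  0.28 -0.16] grip 0.397 1.3
off along U,Rt,N mm [-5.3 -0.8  2.7] x ang -0.003 z err [ 0.002 -0.003  0.001]
theta est 3.139 suggest dp mm [-0.9   0.19  1.65] M along axis -0.04
```

Call:
step_arm(turn=[[0,0,0],[0,0,0],[0,0,0],[0,0,0],[0,0,0]], dp=[[0,0,-0.005],[0,0,-0.015],[0,0,-0.035],[0,0,-0.06],[0,0,-0.1]], jaw=[0.55,0.5,0.5,0.5,0.5])

```text
time_s: 12.1
tcp_pos: [0.5246, -0.1752, 0.1743]
tcp_rot: [-0.008, 0.976, 0.039, 0.216]
force: [0.8, -0.9, 0.5]
grip_width: 0.492
grip_force: 0.0
```

```bash
python3 - <<'E'
from goal import *
adv()
E
```

```text
t 12.1 j [-0.438  0.059 -0.49   0.637  0.209  2.664] F [ 0.8 -0.9  0.5] M [-0.04  0.37 -0.03] grip 0.492 0.0
off along U,Rt,N mm [ -6.8  -2.7 102.8] x ang -0.003 z err [-0.001 -0.    -0.   ]
theta est 3.138 suggest dp mm [-0.84  0.12  2.02] M along axis -0.03
```

Call:
step_arm(turn=[[0,0,0],[0,0,0],[0,0,0],[0,0,0],[0,0,0]], dp=[[0,-0.03,-0.03],[0,-0.075,-0.05],[0,-0.12,-0.06],[0,-0.17,-0.06],[0,-0.22,-0.06]], jaw=[0.5,0.5,0.5,0.5,0.5])

```text
time_s: 12.6
tcp_pos: [0.4825, 0.0405, 0.2297]
tcp_rot: [-0.007, 0.975, 0.042, 0.218]
force: [1.1, 0.2, -0.4]
grip_width: 0.501
grip_force: 0.0
```

```bash
python3 - <<'E'
from goal import *
b=grab_frame("top");cv2.imwrite("pics/t1.png",b[...,::-1])
cv2.imwrite("pics/c2.png",cv2.resize(b[135:245,220:360,::-1],(770,605),interpolation=3)[:600])
for t in("timer","tape_measure","marker","offcut_2","screwdriver_0","masking_tape"):
    print(t,[(np.round(q["extent"],1),round(q["confidence"],2)) for q in recognise("top",t)[:1]])
E
```

```text
timer [(array([275.4, 190.8,  79.7,  79.4]), 0.76)]
tape_measure [(array([213.9, 204.1,  24.6,  44.7]), 0.7)]
marker [(array([277.8, 246.9,  65.2,  11.4]), 0.69)]
offcut_2 [(array([332.8, 200.6,  19.6,  60.8]), 0.57)]
screwdriver_0 [(array([336.6, 283.4,  80.1,  11.9]), 0.92)]
masking_tape [(array([206. , 293.5,  55.8,  57.7]), 0.88)]
```

View pics/c2.png

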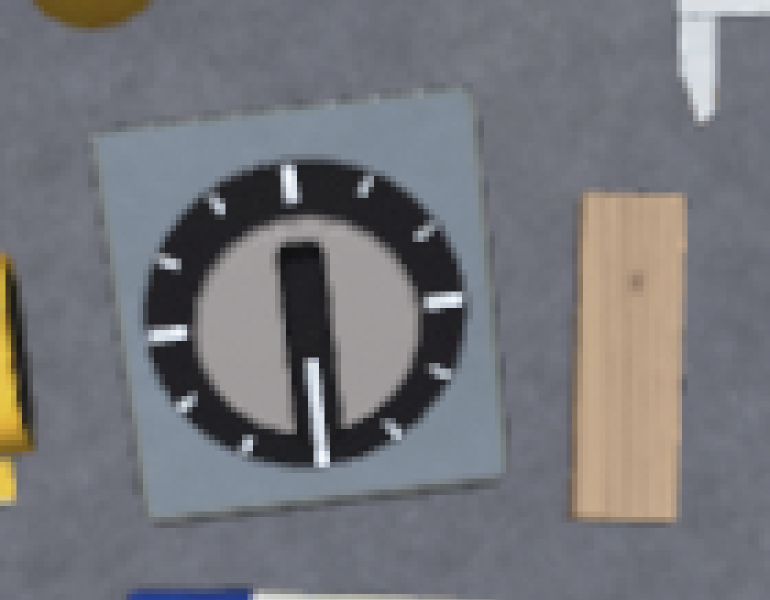

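The pointer end is now at the foot of the dial: the white line runs from (312,360) to (322,465) in the crop, and the timer and its neighbours stand almost unchanged. I'll fit the angle to check.

```bash
python3 - <<'E'
from fit import *
o=np.array([px(*q) for q in [(290,184),(442,300),(317,450),(167,334),(97,135),(470,90),(307,326),(322,464),(312.5,360)]])
p0=np.load("p_top.npy")
w=np.ones((9,1));w[2]=0
f=lambda q:(w*((model(q))[:9]-o)).ravel()
q=least_squares(lambda v:f(np.r_[v[:3],p0[3:6],v[3:]]),[*p0[:3],3.1,.03,0],loss="soft_l1").x
print(np.round(q,4),"moved mm",(1000*(q[:2]-p0[:2])).round(1),"yaw",(q[2]-p0[2]).round(4))
print(f(np.r_[q[:3],p0[3:6],q[3:]]).reshape(-1,2).round(1).tolist())
# line-only direction check: predicted crop line at theta=pi
for th in(3.05,3.1416,3.2):
    m=model(np.r_[q[:3],p0[3:6],th,.0304,-.0003]); print(th,((m[7:9]-[220,135])*5.5+2.25).round(1).tolist())
E
```

```text
[ 5.8010e-01 -1.7450e-01  9.2900e-02  3.1556e+00  3.9600e-02  2.4000e-03] moved mm [ 0.2 -0.9] yaw 0.0144
[[-0.0, -0.1], [0.3, 0.2], [0.0, -0.0], [0.0, 0.1], [-1.7, -0.1], [1.0, -0.4], [-0.0, 0.2], [0.0, -0.0], [-0.2, 0.0]]
3.05 [[328.9, 437.1], [310.7, 352.4]]
3.1416 [[320.7, 438.4], [310.8, 352.3]]
3.2 [[315.5, 438.9], [310.8, 352.3]]
```

```bash
python3 -c "
from plant import *
print(sign_off())"
```

```text
the job is handed in; nothing more can be done
None
```

The timer's pointer stands at the half-hour mark (measured 3.16 rad against 3.142), the timer moved about 1 mm and turned 0.8°, the things round it show no sign of having been pushed away, and I let go and handed the job in about 13 s into the 64 s; once, while pressing down before the turn, the push briefly reached about 46 N vertically (56 N in all).

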